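# Return the floss case to its labelled turntable slot

## Robot

A 7-joint arm with a two-finger parallel gripper is mounted at the origin on the work surface. World frame = base frame: x ahead of the robot, y to its left, z up, the work surface at z = 0. Lengths are in m, angles in rad, forces in N, time in s.
With the tool pointing down it reaches from about 0.4 to 0.925 m from the base axis. Payload 4.1 kg.
Tool frame: the origin (TCP) lies at the very end of the fingers, on their centre line; the grasp point (between the pads) lies 19 mm behind it; z points along the fingers, y is the direction in which the jaws open and shut (so a half turn about z gives the same grasp; the last joint's range is limited). The gripper opens to 85 mm and grips with 20 to 120 N. Pads are 22 mm wide; open, the fingers measure 114 mm over their backs; the gripper's body (76 mm by 85 mm) begins 54 mm behind the grasp point. The pads swing forward as they close: fully open they stand 13 mm farther back than shut.
Start: joints at [-1.355, 0.398, 0.045, 1.537, -0.019, 1.207, -0.051], TCP at [0.201, 0.618, 0.231] pointing down, gripper open.
Joint ranges: [-2.82, 2.82], [-0.49, 2.23], [-1.37, 1.46], [0, 2.46], [-1.36, 4.5], [0.23, 2], [-2.94, 2.94]. Speed limits (rad/s): [2.57, 2.57, 3.14, 3.14, 3.14, 3.14, 3.14].

## Interface

Orientations are given as a unit quaternion [w, x, y, z].
In Python, from rig import env gives the robot as it stands. The module is installed in compiled form; this text tells all that it offers.
- The arm moves only by the shell command python3 -m crank 'ROWS' [OPENING] [FORCE]. ROWS is JSON, a list of rows, each a list of 6 numbers: the shift along the tool's x, y, z in mm, then the turn, a rotation vector about the tool's x, y, z in degrees. In form: [[x, y, z, ax, ay, az], ...]. A call has 1 to 8 rows; each row is the pose to reach, as a shift and turn from the pose commanded when the call began, along the tool's axes at that moment; what a row does not reach only later rows make up. A row lasts 1/12 s, in which the tool goes at most 41.7 mm and 7.16 degrees, less where a joint would pass 70% of its speed; a pose out of reach is approached as far as the arm can. A call with a gripper value outside its range is refused whole. OPENING is the finger opening in mm, from 0 to 85.4, set as the call begins (- or left out, the last holds). The fingers move at their own pace and stop on an object; FORCE is the grip in N (left out, the last holds). Time passes only in rows, so rows that repeat a pose let the fingers close. It gives the time, the measured TCP pose, the force and the opening at its end, in the units of the state.
- env.observe(): the state, without advancing time (a new reading comes with each control period).
- env.read_camera(name): name is "scene" or "top" or "wrist"; returns (picture, depth): 384x512x3 uint8, red, green, blue; 384x512 float32, m along the optical axis (not along the pixel's ray), 0 where there is no reading.
- env.camera_info(name): a dict with "K" (3x3 intrinsics, pixels), "T" (4x4, takes a point from camera to world coordinates). Camera axes: x right, y down, z forward; pixel columns grow to the right and rows downward; lengths in m; the calibration is good to about 2 mm. A picture is of the moment at which its call begins: read the wrist's pose just before it. camera_info takes no time and is no camera call; for the wrist camera it gives the pose at the moment of the call.
- env.hand_in(): hands the job in, once; it reports no verdict.
The state is a dict: "t": time; "joints": joint angles; "dq": joint speeds; "joint_torque": joint torques, N m; "eef_pos": TCP position; "tool_rot": TCP orientation; "wrist_force": force on the tool from outside, world axes, zero at the start; "wrist_torque": the same for the moment, N m; "gripper_width": finger opening in m.
Only numpy, scipy, OpenCV 4.12 (cv2) and the standard library are available. Lean on these libraries where they do the work, as an engineer would, in place of code of your own. Each camera call takes 0.05 s, during which the arm holds its last target. There are 200 camera calls.

## Task

Take the flat floss case off the sloping stand and put it back in its own slot on the turntable, the empty one whose label shows an upright rectangle, standing upright with the latch end up. The slot has a sprung side plate, so press the case down until its foot is fully home on the slot's floor. Leave the other things where they are, those on the turntable in their places on it; it does not matter if the turntable itself turns.

Things in the scene. Friction and masses are not known exactly. Their poses are not given: they have to be found in the camera images.
- case: Flat mint plastic floss case, 22 mm thick (x), 64 mm wide (y), 100 mm tall (z), 70 g, with a small white latch near its top on both faces. Origin: centre of its underside; z runs up to the latch end. It starts leaning at about 34 degrees from upright, top towards the turntable side (robot's left, varying by 30 degrees), on a sloping wooden stand.
- stand: Fixed sloping wooden stand, 74 mm wide (y), about 100 mm deep (x). Origin: on the shelf below the centre of the case's foot. A ledge, 35 mm up, carries the case's foot and a backboard supports the lower 43 mm of its lower (its -x) face; the upper 57 mm of the case stand free on both sides.
- slot_floss (a point): Centre of the floor of the floss case's own slot, on the turntable's disc, 22 mm above the shelf; x points outward from the turntable's axis (85 mm away), z up. Open-topped white holder, walls 40 mm high, 70 mm clear along y, outer wall's inner face at x = +11.5 mm. Home, the case stands upright here, thickness along x, origin at this point, 60 mm of it proud.
- slot_plate (a point): Foot of the slot's sprung aluminium plate, 4.5 mm inward of slot_floss: vertical up to 25 mm, then leaning away inward to 13 mm farther at 52 mm height, leaving 29 mm of opening at the top and 16 mm below. The 22 mm case must be pushed down (5 to 20 N) to drive the plate back (10 mm of travel at most); it does not fall in by its weight.
- slot_label (a point): Middle of the slot's label: a sloping white tab outside the outer wall with a raised dark upright rectangle. The like empty slot 110 degrees clockwise, seen from above, has a thin crosswise bar on its label and is the wrong one; the slot 110 degrees anticlockwise has a round label and holds the round mirror.
- disc_top (a point): Top of the turntable's central knob (38 mm across, 68 mm above the shelf), on its axis. The white disc is 320 mm across, its top 22 mm above the shelf, and spins freely with a little friction if pushed.
- turntable: Fixed foot of the turntable, 10 mm high. Origin: on the shelf at the turntable's axis. Its yaw is the yaw at which the disc starts (point slot_floss gives the present one).
- bottle: Closed amber glass dropper bottle, 38 mm across, 104 mm tall, standing loose on the disc. Origin: centre of underside.
- bottle_spot (a point): Point on the disc's top where the bottle stands, 105 mm from the axis, across from the floss slot.
- mirror: Round grey pocket mirror, 68 mm across, 18 mm thick (x), standing on edge in the slot with the round label. Origin: lowest point of its rim.
- mirror_spot (a point): Floor centre of the round-labelled slot.
- clipper: Chrome nail clipper, 78 mm long (x), 14 mm wide, 18 mm high, lying loose on the disc, pointing outward. Origin: centre of underside.
- clipper_spot (a point): Point on the disc's top where the clipper lies, 104 mm from the axis.
- cup: White ceramic cup, 76 mm across, 90 mm high, with a toothbrush leaning out to 190 mm height. Origin: centre of underside.
- jar: Closed jar, 70 mm across, 85 mm high. Origin: centre of underside.
- deodorant: Deodorant stick, 34 by 58 mm, 125 mm high. Origin: centre of underside.
- soapdish: Ceramic soap dish with a soap bar, 85 by 125 mm, 30 mm high. Origin: centre of underside.
- hairbrush: Wooden paddle hairbrush, 190 mm long (x), 55 mm wide, lying bristles up on the shelf. Origin: centre of underside.
Not all that is in view belongs to the job. There is more than one size of the clipper; the job needs the smallest.

How it is judged:
By the outcome, as a careful person would: the job done as asked, in the order asked, and still so for the second after the job is handed in, with the robot touching nothing.
It also fails if it takes over 45 s, if anything falls off the work surface, if the arm or the gripper's body presses on something with over 40 N, if the wrist force passes 120 N, or if a joint passes its speed limit or range.

## Working session

There is one attempt and no reset: what is moved stays moved. The work goes in short steps, Python scripts to look and compute and a shell command to move; the robot and the scene stay as the last step left them, time stands still between calls to the robot, and variables do not carry over. Pictures are saved under pics/ and viewed, about 8 in all and at most 12, crops included, and the job is handed in when it is done.

```bash
mkdir -p pics; cat > h.py <<'E'
import numpy as np,cv2
from rig import env
from scipy.spatial.transform import Rotation as R
def grab(n,save=None):
    c=env.camera_info(n); p,d=env.read_camera(n)
    if save: cv2.imwrite(f'pics/{save}.png',p[:,:,::-1])
    return p,d,np.array(c['K']),np.array(c['T'])
def cloud(d,K,T):
    v,u=np.mgrid[:d.shape[0],:d.shape[1]]
    P=np.stack([(u-K[0,2])/K[0,0]*d,(v-K[1,2])/K[1,1]*d,d],-1)
    W=P@T[:3,:3].T+T[:3,3]; W[d<=0]=np.nan
    return W
def rot(s): q=s['tool_rot']; return R.from_quat([q[1],q[2],q[3],q[0]])
E
python3 - <<'E'
from h import *
s=env.observe(); print({k:np.round(v,3) for k,v in s.items()})
a=[]
for n in('scene','top'):
    p,d,K,T=grab(n); np.savez(f'{n}0.npz',p=p,d=d,K=K,T=T); a.append(p); print(n,K.round(1).tolist(),T.round(3).tolist())
cv2.imwrite('pics/a.png',cv2.resize(a[0],(800,600))[:,:,::-1]);cv2.imwrite('pics/b.png',cv2.resize(a[1],(800,600))[:,:,::-1])
E
```

```text
{'t': np.float64(0.0), 'joints': array([-1.355,  0.399,  0.045,  1.538, -0.019,  1.207, -0.051]), 'dq': array([-0.002,  0.001, -0.001,  0.   ,  0.001, -0.001,  0.001]), 'joint_torque': array([ 0.0000e+00, -4.7513e+01,  1.3650e+00, -2.5422e+01,  1.2000e-02,
        1.0000e-02,  0.0000e+00]), 'eef_pos': array([0.201, 0.617, 0.23 ]), 'tool_rot': array([-0.   ,  0.157,  0.988, -0.001]), 'wrist_force': array([-0.243,  0.615, -0.247]), 'wrist_torque': array([ 0.003, -0.029,  0.012]), 'gripper_width': np.float64(0.086)}
scene [[475.9, 0.0, 253.1], [0.0, 475.9, 199.7], [0.0, 0.0, 1.0]] [[0.524, 0.68, -0.513, 1.228], [0.852, -0.418, 0.316, -0.366], [0.001, -0.602, -0.798, 1.082], [0.0, 0.0, 0.0, 1.0]]
top [[404.5, 0.0, 257.4], [0.0, 404.5, 195.6], [0.0, 0.0, 1.0]] [[0.004, -0.989, 0.146, 0.398], [-1.0, -0.003, 0.006, 0.03], [-0.006, -0.146, -0.989, 1.129], [0.0, 0.0, 0.0, 1.0]]
```

View pics/a.png

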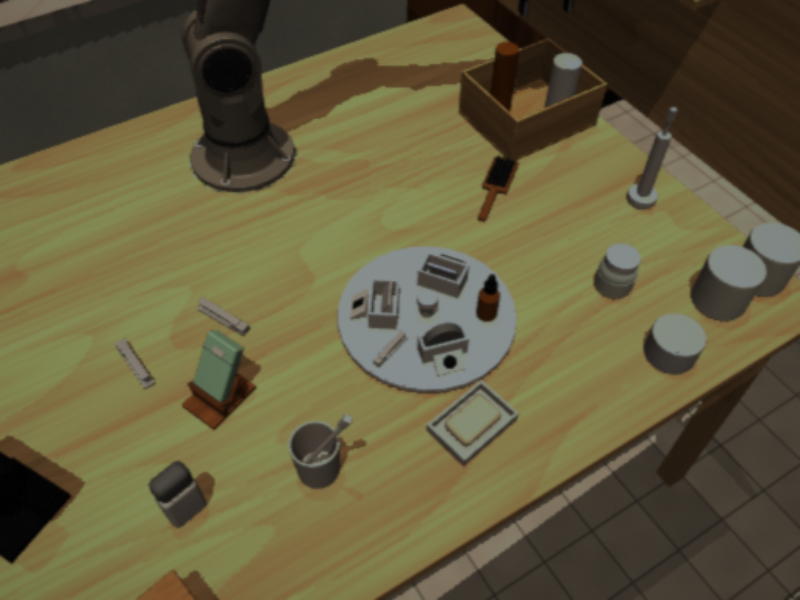

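View pics/b.png

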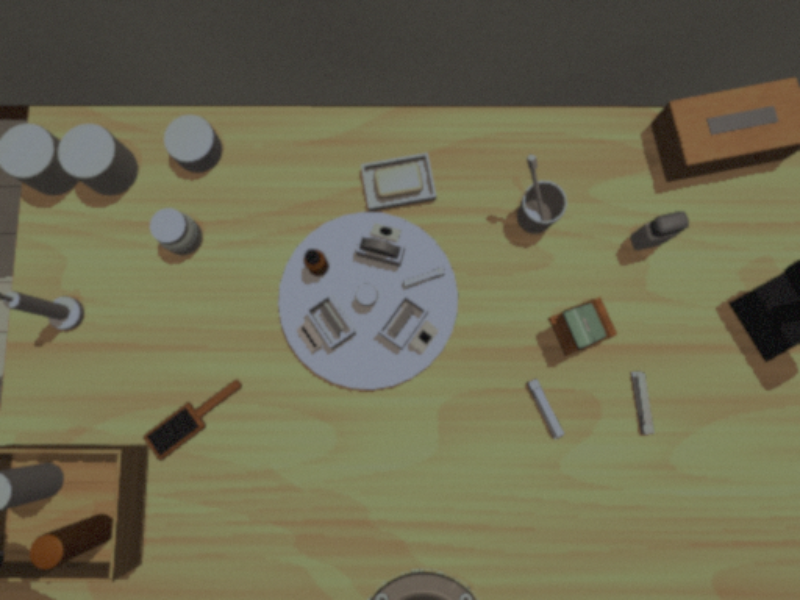

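Both views show the case on its stand at top-view (587,325) of the 800×600 picture. The turntable centre is near (366,295). The empty slots are at (403,325) and (328,323), and the mirror with its round label is at (380,245). Going by the ±110° rule, the floss slot is the one at (403,325).

```bash
python3 - <<'E'
from h import *
D={n:dict(np.load(f'{n}0.npz')) for n in('scene','top')}
for n in D:
    x=D[n]; x['W']=cloud(x['d'],x['K'],x['T'])
# sanity: table height, disc
for n in D:
    x=D[n];W=x['W'];p=x['p'].astype(int);hsv=cv2.cvtColor(x['p'],cv2.COLOR_RGB2HSV)
    z=W[...,2]
    print(n,'table z med',np.nanmedian(z[(abs(z)<.02)]))
    white=(hsv[...,1]<70)&(abs(z-.022)<.006)&(p.sum(-1)>250)
    nl,lab,st,ce=cv2.connectedComponentsWithStats(white.astype(np.uint8)); i=1+st[1:,4].argmax()
    P=W[lab==i]; (c,r)=cv2.minEnclosingCircle(P[:,:2].astype(np.float32)); print('disc',np.round(c,4),r,np.median(P[:,2]))
    if n=='top': C=np.array(c)
    m=(hsv[...,0]>55)&(hsv[...,0]<90)&(hsv[...,1]>40)&(p.sum(-1)>150)
    nl,lab,st,ce=cv2.connectedComponentsWithStats(m.astype(np.uint8))
    for i in range(1,nl):
        if st[i,4]>60: print('mint',i,st[i],ce[i].round(1),np.nanmedian(W[lab==i],0).round(3), hsv[lab==i].mean(0).round())
for n in D:
    W=D[n]['W'];q=W-np.r_[C,0];r=np.hypot(q[...,0],q[...,1])
    k=(r<.025)&(abs(W[...,2]-.068)<.006); print(n,'knob',k.sum(),W[k].mean(0).round(4))
    b=(r<.16)&(r>.03)&(W[...,2]>.052)&(W[...,2]<.09)
    nl,lab,st,ce=cv2.connectedComponentsWithStats(b.astype(np.uint8))
    for i in range(1,nl):
        if st[i,4]>20:
            P=W[lab==i]; rc=cv2.minAreaRect((P[:,:2]*1000).astype(np.float32)); m=np.array(rc[0])/1000-C
            print('slot',st[i,4],np.round(rc[0],1),np.round(rc[1],1),round(rc[2],1),'r',np.hypot(*m).round(4),'az',np.degrees(np.arctan2(m[1],m[0])).round(1),P[:,2].max().round(3))
x=D['scene'];crop=x['p'][150:290,80:350];
y=D['top'];c2=y['p'][170:260,170:300]
a=cv2.resize(crop,(800,415),interpolation=3);cv2.imwrite('pics/c.png',a[:,:,::-1]);cv2.imwrite('pics/d.png',cv2.resize(c2,(780,540),interpolation=3)[:,:,::-1])
E
```

```text
scene table z med 0.0009264418022854048
disc [0.5769 0.1008] 0.16198043525218964 0.02291270531966938
top table z med 0.0010855793640607292
disc [0.5753 0.0989] 0.16009828448295593 0.022853392321569688
mint 2 [362 199  13  23  67] [368.1 209.6] [ 0.512 -0.241  0.118] [ 57.  44. 116.]
scene knob 135 [0.5799 0.099  0.0683]
slot 327 [533.8 162.8] [81.2 56.3] 33.1 r 0.0763 az 123.0 0.083
slot 285 [533.7  37.5] [49.6 88.8] 55.2 r 0.0741 az -124.1 0.079
slot 162 [639.1 185. ] [36.8 31.3] 38.2 r 0.1072 az 53.5 0.09
slot 411 [661.2  78.2] [81.8 36.2] 75.9 r 0.0882 az -13.5 0.09
top knob 155 [0.5742 0.0983 0.0686]
slot 327 [657.6  76.6] [80.  33.1] 74.7 r 0.0852 az -15.1 0.09
slot 106 [630.7 186.4] [32.6 35.9] 40.6 r 0.1036 az 57.7 0.09
slot 297 [531.  161.5] [80.3 49.4] 35.2 r 0.0767 az 125.3 0.08
slot 192 [531.3  36. ] [49.9 80. ] 55.3 r 0.0768 az -125.0 0.067
slot 124 [534.6  40. ] [15.5 53.3] 55.5 r 0.0716 az -124.7 0.078
```

View pics/c.png

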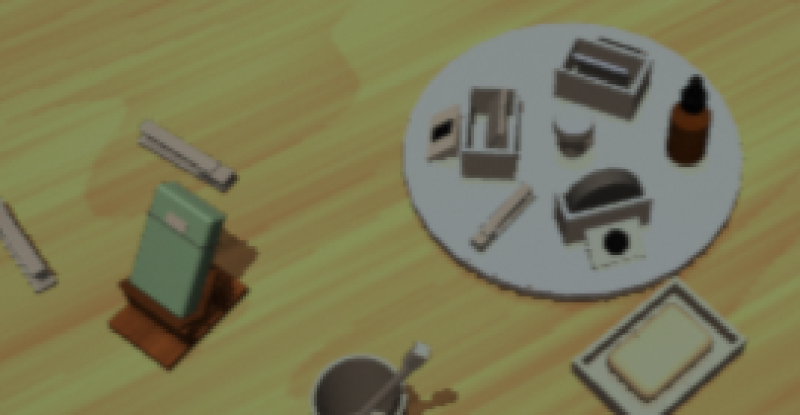

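The crop confirms it. The empty slot at crop (490,130) has an upright dark rectangle on its label at (443,130). The upper slot is the wrong one. Next I'll fit the case's pose.

```bash
python3 - <<'E'
from h import *
D={n:dict(np.load(f'{n}0.npz')) for n in('scene','top')}
al=[]
for n in D:
    x=D[n];x['W']=W=cloud(x['d'],x['K'],x['T']);p=x['p'].astype(int)
    near=(abs(W[...,0]-.51)<.09)&(abs(W[...,1]+.25)<.09)&(W[...,2]>.02)
    m=near&(p[...,1]>p[...,0]+6)&(p[...,1]>p[...,2]+3)
    P=W[m]; print(n,m.sum(),P.min(0).round(3),P.max(0).round(3))
    # normals by local depth gradients
    gx=np.roll(W,-1,1)-np.roll(W,1,1); gy=np.roll(W,-1,0)-np.roll(W,1,0)
    N=np.cross(gx,gy); N/=np.linalg.norm(N,axis=-1,keepdims=True)
    er=cv2.erode(m.astype(np.uint8),np.ones((3,3)))>0
    Q=W[er];NN=N[er]; NN=NN*np.sign(NN@(x['T'][:3,3]-[.5,-.25,.1]))[:,None]
    # kmeans normals
    _,l,c=cv2.kmeans(NN.astype(np.float32),3,None,(3,50,1e-4),5,cv2.KMEANS_PP_CENTERS)
    for i in range(3):
        S=Q[l[:,0]==i]; 
        for _ in range(4):
            ce=S.mean(0); u,s,v=np.linalg.svd(S-ce); nn=v[2]*np.sign(v[2,2]); r=(S-ce)@nn
            S=S[abs(r)<max(.0015,2*r.std())]
        print('plane',len(S),'n',nn.round(3),'c',ce.round(4),'rms',r.std().round(4),'tilt',np.degrees(np.arccos(nn[2])).round(1),'az',np.degrees(np.arctan2(nn[1],nn[0])).round(1))
    np.save(f'case_{n}.npy',P)
E
```

```text
scene 845 [ 0.486 -0.31   0.036] [ 0.567 -0.226  0.125]
plane 98 n [ 0.297 -0.734  0.611] c [ 0.5268 -0.2693  0.0899] rms 0.0016 tilt 52.4 az -68.0
plane 324 n [ 0.307 -0.758  0.575] c [ 0.5304 -0.274   0.0828] rms 0.0013 tilt 54.9 az -67.9
plane 127 n [ 0.34  -0.734  0.588] c [ 0.5402 -0.2672  0.0844] rms 0.002 tilt 54.0 az -65.2
top 434 [ 0.482 -0.307  0.05 ] [ 0.559 -0.225  0.126]
plane 52 n [-0.197  0.571  0.797] c [ 0.5137 -0.243   0.1188] rms 0.0012 tilt 37.2 az 109.0
plane 58 n [-0.204  0.529  0.824] c [ 0.5128 -0.2436  0.1186] rms 0.0012 tilt 34.5 az 111.1
plane 141 n [ 0.304 -0.751  0.586] c [ 0.5239 -0.2732  0.0895] rms 0.0006 tilt 54.1 az -68.0
```

```bash
cat >> h.py <<'E'
def case_axes(az,lean):
    a,l=np.radians([az,lean]); h=np.array([np.cos(a),np.sin(a),0]); z=np.array([0,0,1.])
    zc=np.sin(l)*h+np.cos(l)*z; xc=-np.cos(l)*h+np.sin(l)*z
    return np.c_[xc,np.cross(zc,xc),zc]
def move(pos,Rt):
    "shift/turn in tool axes from present measured pose"
    s=env.observe(); r=rot(s); d=r.inv().apply(np.array(pos)-s['eef_pos'])*1000
    v=(r.inv()*R.from_matrix(Rt)).as_rotvec(degrees=True)
    print('shift mm',d.round(1),'|',np.linalg.norm(d).round(1),'rotvec',v.round(1),'|',np.linalg.norm(v).round(1))
E
python3 - <<'E'
from h import *
A=case_axes(112,34.6)
for n in('scene','top'):
    P=np.load(f'case_{n}.npy')@A; print(n,[np.percentile(P[:,i],[0,1,3,97,99,100]).round(4) for i in range(3)])
P=np.vstack([np.load(f'case_{n}.npy') for n in('scene','top')])@A
xf=[np.median((np.load(f'case_{n}.npy')@A)[:,0]) for n in('scene','top')]
print('xface',xf)
x=np.mean(xf)-.011; y=(np.percentile(P[:,1],.7)+np.percentile(P[:,1],99.3))/2; zt=np.percentile(P[:,2],99)
o=A@[x,y,zt-.1]; print('origin',o.round(4),'expected z ~.035+; zt',zt)
# tool targets
s=env.observe(); r=rot(s); print('tool axes',r.as_matrix().round(3).tolist())
for sg in(1,-1):
    y_=sg*A[:,0]; z_=-A[:,2]; Rt=np.c_[np.cross(y_,z_),y_,z_]
    rad=np.array([np.cos(np.radians(-125)),np.sin(np.radians(-125)),0])*sg; zz=np.array([0,0,-1.]); Rp=np.c_[np.cross(rad,zz),rad,zz]
    pre=o+A@[0,0,.16]; move(pre,Rt); print('tcp pre',pre,'place rot from grasp',(R.from_matrix(Rt).inv()*R.from_matrix(Rp)).as_rotvec(degrees=True).round(1), 'place from now',(r.inv()*R.from_matrix(Rp)).as_rotvec(degrees=True).round(1))
E
```

```text
scene [array([0.4008, 0.4045, 0.407 , 0.4228, 0.4236, 0.4251]), array([0.3528, 0.3566, 0.3584, 0.4187, 0.4196, 0.4207]), array([-0.2423, -0.2364, -0.2337, -0.1388, -0.1381, -0.1366])]
top [array([0.3983, 0.4   , 0.4016, 0.4219, 0.4223, 0.4229]), array([0.3533, 0.3543, 0.3555, 0.4127, 0.414 , 0.4154]), array([-0.2295, -0.2275, -0.2241, -0.1378, -0.1362, -0.1352])]
xface [np.float64(0.4192488631069074), np.float64(0.4198697989900481)]
origin [ 0.5355 -0.2918  0.0366] expected z ~.035+; zt -0.13738375115396906
tool axes [[-0.951, 0.31, -0.0], [0.31, 0.951, -0.002], [-0.0, -0.002, -1.0]]
shift mm [-541.  -691.5   63.3] | 880.2 rotvec [-15.3 -41.8 134.7] | 141.9
tcp pre [ 0.50143467 -0.20751137  0.16830048] place rot from grasp [ 31.7 -17.2  55.2] place from now [-0.00e+00 -1.00e-01 -1.63e+02]
shift mm [-541.  -691.5   63.3] | 880.2 rotvec [ 33.1 -12.1 -38.8] | 52.4
tcp pre [ 0.50143467 -0.20751137  0.16830048] place rot from grasp [-31.7  17.2  55.2] place from now [-0.1  0.  17. ]
```

```bash
python3 -m crank '[[-462,-288,-40,0,0,0],[-462,-288,-40,0,0,0],[-462,-288,-40,0,0,0],[-462,-288,-40,0,0,0],[-462,-288,-40,0,0,0],[-462,-288,-40,0,0,0],[-462,-288,-40,0,0,0],[-462,-288,-40,0,0,0]]' 50 60
cat >> h.py <<'E'
A=case_axes(112,34.6)
o=A@[.4092,.3862,-.2372]
y_=-A[:,0]; z_=-A[:,2]; RG=np.c_[np.cross(y_,z_),y_,z_]
E
python3 -c "
from h import *
print(o); move(o+A@[0,0,.16],RG)"
```

```text
t: 0.77
eef_pos: [0.4158, 0.3615, 0.2557]
tool_rot: [-0.0, 0.157, 0.988, -0.0]
wrist_force: [1.3, 0.6, -0.2]
gripper_width: 0.0498
[ 0.53471288 -0.29251261  0.03711371]
shift mm [-257.1 -515.5   86.9] | 582.6 rotvec [ 33.2 -12.1 -38.8] | 52.4
```

```bash
python3 -m crank '[[-257,-515,20,33.2,-12.1,-38.8],[-257,-515,20,33.2,-12.1,-38.8],[-257,-515,20,33.2,-12.1,-38.8],[-257,-515,20,33.2,-12.1,-38.8],[-257,-515,20,33.2,-12.1,-38.8],[-257,-515,20,33.2,-12.1,-38.8],[-257,-515,20,33.2,-12.1,-38.8],[-257,-515,20,33.2,-12.1,-38.8]]'
python3 -c "
from h import *
move(o+A@[0,0,.16],RG);print(env.observe()['joints'].round(2))"
```

```text
t: 1.43
eef_pos: [0.4633, 0.0342, 0.2427]
tool_rot: [0.056, -0.187, 0.936, -0.293]
wrist_force: [0.5, -0.3, -0.7]
gripper_width: 0.0501
shift mm [  57.9 -153.5  196.9] | 256.2 rotvec [-0.2  0.1  0.5] | 0.6
[-0.86  0.08  0.28  2.07  0.62  1.2   1.1 ]
```

```bash
python3 -m crank '[[58,-153.5,197,0,0,0.5],[58,-153.5,197,0,0,0.5],[58,-153.5,197,0,0,0.5],[58,-153.5,197,0,0,0.5],[58,-153.5,197,0,0,0.5],[58,-153.5,197,0,0,0.5],[58,-153.5,197,0,0,0.5],[58,-153.5,197,0,0,0.5]]'
python3 - <<'E'
from h import *
move(o+A@[0,0,.16],RG);print(env.observe()['joints'].round(2))
p,d,K,T=grab('wrist','e'); p2,*_=grab('scene')
cv2.imwrite('pics/e.png',np.hstack([cv2.resize(p,(400,300)),cv2.resize(p2[110:310,20:286],(400,300))])[:,:,::-1])
# the case in wrist view
W=cloud(d,K,T); q=(W-o)@A
pi=p.astype(int); m=(pi[...,1]>pi[...,0]+6)&(pi[...,1]>pi[...,2]+3)&(abs(q).max(-1)<.15)&(q[...,2]<.115)
for i in range(3): print('xyz'[i],np.percentile(q[m][:,i],[1,5,50,95,99]).round(4))
t=m&(q[...,2]>.09); print('top end x',np.percentile(q[t][:,0],[1,5,50,95,99]).round(4),'y',np.percentile(q[t][:,1],[1,50,99]).round(4),t.sum(),m.sum())
E
```

```text
t: 2.1
eef_pos: [0.4975, -0.2121, 0.1685]
tool_rot: [0.056, -0.175, 0.938, -0.293]
wrist_force: [-0.1, 0.2, 0.5]
gripper_width: 0.05
shift mm [-4.3  1.8 -1.7] | 5.0 rotvec [-0.1 -0.3 -0.7] | 0.8
[-0.52  0.17  0.55  2.19  0.76  0.71  1.39]
x [-1.215e-01 -1.179e-01 -1.000e-04  1.275e-01  1.454e-01]
y [-0.1385 -0.1314 -0.0161  0.0604  0.1174]
z [-0.1449 -0.1324  0.0821  0.0975  0.098 ]
top end x [-0.0089 -0.0081  0.0011  0.0105  0.0115] y [-0.0332 -0.0052  0.0284] 2432 5012
```

View pics/e.png

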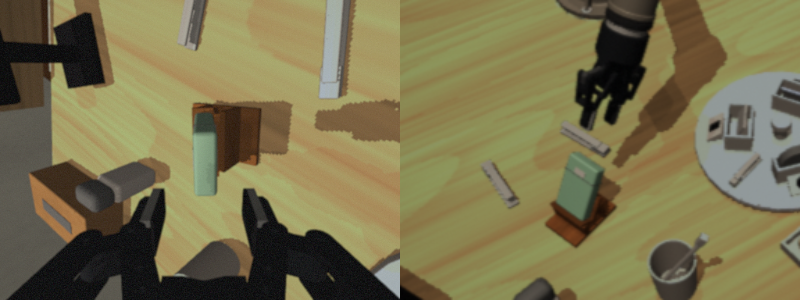

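The wrist view (left half) shows the case end at (205,155), centred between the open jaws. The depth reading puts the case's top within 2.5 mm of my estimate. I'll advance partway and re-measure.

```bash
python3 -m crank '[[0,0,30,0,0,0],[0,0,45,0,0,0],[0,0,45,0,0,0],[0,0,45,0,0,0]]'
python3 -c "
from h import *
move(o+A@[.001,-.0024,.058],RG)"
```

```text
t: 2.53
eef_pos: [0.5098, -0.2306, 0.1321]
tool_rot: [0.058, -0.179, 0.938, -0.292]
wrist_force: [-0.1, 1.4, -0.3]
gripper_width: 0.05
shift mm [ 2.6 -2.  58.1] | 58.2 rotvec [-0.   0.1 -0.3] | 0.4
```

```bash
python3 -m crank '[[2.6,-2,30,0,0,-0.3],[2.6,-2,50,0,0,-0.3],[2.6,-2,58,0,0,-0.3],[2.6,-2,58,0,0,-0.3],[2.6,-2,58,0,0,-0.3]]'
python3 -m crank '[[0,0,0,0,0,0],[0,0,0,0,0,0],[0,0,0,0,0,0],[0,0,0,0,0,0],[0,0,0,0,0,0],[0,0,0,0,0,0],[0,0,0,0,0,0],[0,0,0,0,0,0]]' 10 80
python3 -c "
from h import *
move(o+A@[.001,-.0024,.058],RG)"
```

```text
t: 2.95
eef_pos: [0.5207, -0.2643, 0.0863]
tool_rot: [0.058, -0.181, 0.937, -0.292]
wrist_force: [-0.5, 0.4, 1.0]
gripper_width: 0.0501
t: 3.62
eef_pos: [0.5207, -0.2643, 0.0867]
tool_rot: [0.059, -0.181, 0.937, -0.292]
wrist_force: [-3.1, 4.6, 6.8]
gripper_width: 0.021
shift mm [0.  1.3 0.6] | 1.4 rotvec [-0.   0.1 -0.2] | 0.2
```

```bash
python3 -m crank '[[0,0,-20,0,0,0],[0,0,-45,0,0,0],[0,0,-75,0,0,0],[0,0,-110,0,0,0],[0,0,-110,0,0,0],[0,0,-110,0,0,0]]'
cat >> h.py <<'E'
def place(az,C,h,xin=0,ytan=0,zt=.060):
    "TCP pose with case foot h above slot floor, xin outward"
    a=np.radians(az); r=np.array([np.cos(a),np.sin(a),0]); z=np.array([0,0,1.]); t=np.cross(z,r)
    y_=-r; z_=-z; Rp=np.c_[np.cross(y_,z_),y_,z_]
    return np.r_[C,.022]+r*(.085+xin)+t*ytan+z*(h+zt),Rp
E
python3 -c "
from h import *
move(*place(-125,[.576,.099],.15)); s=env.observe(); print(s['gripper_width'],s['wrist_force'],s['joints'].round(2))"
```

```text
t: 4.12
eef_pos: [0.4978, -0.2057, 0.1779]
tool_rot: [0.06, -0.181, 0.937, -0.291]
wrist_force: [0.4, -0.8, -1.0]
gripper_width: 0.0213
shift mm [-115.8  140.1 -161.3] | 243.0 rotvec [-31.4  17.6  55.1] | 65.8
0.021306585598593573 [ 0.39132837 -0.84692521 -0.98098631] [-0.54  0.15  0.55  2.18  0.76  0.73  1.4 ]
```

```bash
python3 -m crank '[[-116,140,-161,-31.4,17.6,55.1],[-116,140,-161,-31.4,17.6,55.1],[-116,140,-161,-31.4,17.6,55.1],[-116,140,-161,-31.4,17.6,55.1],[-116,140,-161,-31.4,17.6,55.1],[-116,140,-161,-31.4,17.6,55.1],[-116,140,-161,-31.4,17.6,55.1],[-116,140,-161,-31.4,17.6,55.1]]'
python3 -c "
from h import *
move(*place(-125,[.576,.099],.15)); s=env.observe(); print(s['joints'].round(2))"
```

```text
t: 4.78
eef_pos: [0.5281, 0.0303, 0.2287]
tool_rot: [0.006, 0.242, 0.969, -0.041]
wrist_force: [-1.0, -1.0, -0.5]
gripper_width: 0.0212
shift mm [ 0.3 -1.5 -3.2] | 3.6 rotvec [-4.3  2.   6.9] | 8.4
[-0.59  0.21  0.47  1.83 -0.02  1.14  0.96]
```

```bash
python3 -m crank '[[0,-1.5,-3,-4.3,2,6.9],[0,-1.5,-3,-4.3,2,6.9],[0,-1.5,-3,-4.3,2,6.9],[0,-1.5,-3,-4.3,2,6.9]]'
python3 - <<'E'
from h import *
move(*place(-125,[.576,.099],.15)); s=env.observe()
L=[]
for n in('scene','top','wrist'):
    p,d,K,T=grab(n); np.savez(f'{n}1.npz',p=p,d=d,K=K,T=T); L.append(p)
cv2.imwrite('pics/f.png',np.hstack([cv2.resize(L[2],(400,300)),cv2.resize(L[0][110:290,170:410],(400,300),interpolation=3)])[:,:,::-1])
r=rot(s).as_matrix(); tcp=np.array(s['eef_pos'])
for n in('scene','wrist','top'):
    x=np.load(f'{n}1.npz'); W=cloud(x['d'],x['K'],x['T']); pi=x['p'].astype(int)
    q=(W-tcp)@r  # tool frame
    m=(pi[...,1]>pi[...,0]+6)&(pi[...,1]>pi[...,2]+3)&(abs(q[...,0])<.05)&(abs(q[...,1])<.03)&(abs(q[...,2])<.1)
    Q=q[m]
    if len(Q)<30: print(n,len(Q)); continue
    print(n,len(Q)); [print(' ','xyz'[i],np.percentile(Q[:,i],[1,3,50,97,99]).round(4)) for i in range(3)]
    # dominant plane
    S=Q
    for _ in range(6):
        c=np.median(S,0); u,sv,v=np.linalg.svd(S-S.mean(0)); e=(S-S.mean(0))@v[2]; S=S[abs(e)<max(.0015,1.5*e.std())]
    print('  plane n(tool)',v[2].round(3),'c',S.mean(0).round(4),len(S))
    # slot walls & disc
    b=np.hypot(W[...,0]-.576,W[...,1]-.099)
    bb=(b<.16)&(b>.03)&(W[...,2]>.052)&(W[...,2]<.09)&~m
    nl,lab,st,ce=cv2.connectedComponentsWithStats(bb.astype(np.uint8))
    for i in range(1,nl):
        if st[i,4]>20:
            P=W[lab==i]; rc=cv2.minAreaRect((P[:,:2]*1000).astype(np.float32)); mm=np.array(rc[0])/1000-[.576,.099]
            print('  slot',st[i,4],np.round(rc[0],1),np.round(rc[1],1),round(rc[2],1),'az',np.degrees(np.arctan2(mm[1],mm[0])).round(1))
E
```

```text
t: 5.12
eef_pos: [0.526, 0.0266, 0.2316]
tool_rot: [0.0, 0.299, 0.954, -0.002]
wrist_force: [0.4, 0.5, -0.4]
gripper_width: 0.0213
shift mm [ 0.5  3.  -0.5] | 3.1 rotvec [-0.2  0.1  0.1] | 0.3
scene 380
  x [-0.0353 -0.0348 -0.0309  0.0201  0.024 ]
  y [-0.0111 -0.0088  0.0015  0.0116  0.0118]
  z [-0.0411 -0.0403 -0.0243  0.051   0.0566]
  plane n(tool) [-0.058 -0.998 -0.009] c [-0.021   0.0026 -0.0098] 178
  slot 329 [534.1 162.7] [80.9 54.6] 33.7 az 123.3
  slot 285 [533.9  37.3] [49.5 84.3] 55.1 az -124.3
  slot 157 [639.4 184.8] [37.3 28.8] 42.8 az 53.6
  slot 407 [660.5  78.3] [82.8 35.4] 76.8 az -13.8
wrist 9560
  x [-0.0272 -0.0249  0.0143  0.0313  0.0315]
  y [-0.0196 -0.0128  0.0005  0.0128  0.02  ]
  z [-0.085  -0.0795 -0.038   0.0309  0.0455]
  plane n(tool) [ 0.004  1.    -0.006] c [ 0.0112  0.0007 -0.0304] 4330
  slot 2577 [531.8 161.2] [81.  49.7] 35.2 az 125.4
  slot 1430 [532.   35.7] [49.4 80.1] 55.2 az -124.8
  slot 1215 [630.3 184.3] [30.2 37.5] 35.0 az 57.5
  slot 2397 [658.   76.6] [80.2 33.1] 75.0 az -15.3
top 0
```

View pics/f.png

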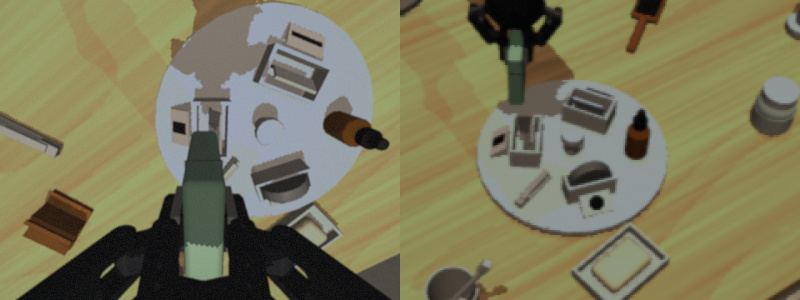

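The wrist view (left half) shows the case held upright and centred in the jaws. The rectangle label is at (180,127) with its slot at (210,115), and the disc hasn't moved. The wrist, top and model estimates put the slot origin at about (0.5272, 0.0292), azimuth −124.9°. I'll descend to just above the plate.

```bash
cat >> h.py <<'E'
def pl(h,xin,ytan=-.0015,az=-124.9):
    a=np.radians(az); C=np.array([.5272,.0292])-.085*np.array([np.cos(a),np.sin(a)])
    move(*place(az,C,h,xin,ytan)); s=env.observe(); print('F',s['wrist_force'].round(1),s['gripper_width'].round(4))
E
python3 -c "
from h import *
pl(.07,-.0015)"
```

```text
shift mm [ 1.5  3.4 79.8] | 79.9 rotvec [-0.1  0.1  0.1] | 0.2Traceback (most recent call last):
  File "<string>", line 3, in <module>
    pl(.07,-.0015)
    ~~^^^^^^^^^^^^
  File "h.py", line 33, in pl
    move(*place(az,C,h,xin,ytan)); s=env.observe(); print('F',s['wrist_force'].round(1),s['gripper_width'].round(4))
                                                                                        ^^^^^^^^^^^^^^^^^^^^^^^^
AttributeError: 'float' object has no attribute 'round'
```

```bash
sed -i "s/s\['gripper_width'\].round(4)/round(s['gripper_width'],4)/; s/s\['wrist_force'\].round(1),/np.round(s['wrist_force'],1),/" h.py
python3 -m crank '[[1.5,3.4,25,0,0,0],[1.5,3.4,55,0,0,0],[1.5,3.4,80,0,0,0],[1.5,3.4,80,0,0,0],[1.5,3.4,80,0,0,0],[1.5,3.4,80,0,0,0]]'
python3 -c "
from h import *
pl(.045,-.0015)
for n in ['wrist','scene']:
    p,d,K,T=grab(n); np.savez(n+'2.npz',p=p,d=d,K=K,T=T)
w=np.load('wrist2.npz')['p'];s=np.load('scene2.npz')['p']
cv2.imwrite('pics/g.png',np.hstack([cv2.resize(w[40:300,130:390],(400,400)),cv2.resize(s[130:270,190:330],(400,400),interpolation=3)])[:,:,::-1])
"
```

```text
t: 5.77
eef_pos: [0.5283, 0.0305, 0.1536]
tool_rot: [0.002, 0.3, 0.954, -0.001]
wrist_force: [0.1, -0.6, -0.6]
gripper_width: 0.0213
shift mm [ 1.7 -0.1 26.6] | 26.7 rotvec [-0.   0.2  0. ] | 0.2
F [ 0.1 -0.6 -0.6] 0.0213
```

View pics/g.png

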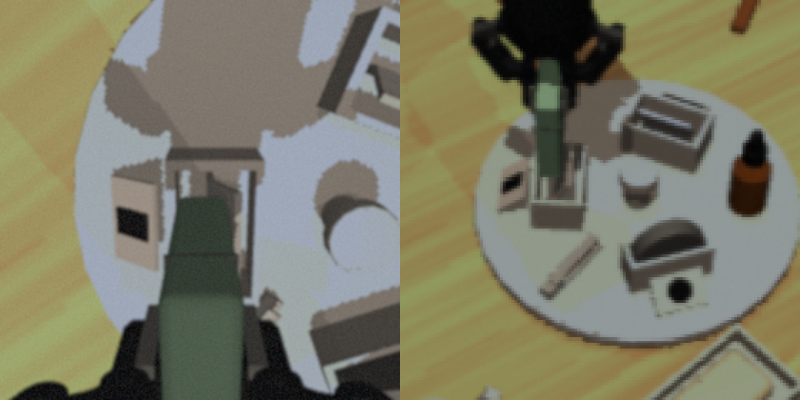

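The case is lined up above the rectangle-labelled slot: in the wrist crop its foot is at (205,200), between the outer wall at (185,190) and the plate at (240,230). I'll enter slowly.

```bash
python3 -m crank '[[1.7,0,8,0,0,0],[1.7,0,16,0,0,0],[1.7,0,22,0,0,0],[1.7,0,27,0,0,0],[1.7,0,27,0,0,0],[1.7,0,27,0,0,0]]' - 110
python3 -c "
from h import *
pl(.030,-.001)"
```

```text
t: 6.37
eef_pos: [0.5255, 0.0308, 0.1249]
tool_rot: [0.0, 0.3, 0.954, -0.001]
wrist_force: [0.6, -0.5, -0.5]
gripper_width: 0.0204
shift mm [-0.8  0.7 12.9] | 12.9 rotvec [-0.1  0.1 -0.1] | 0.2
F [ 0.6 -0.5 -0.5] 0.0204
```

```bash
python3 -m crank '[[0,0,3,0,0,0],[0,0,6,0,0,0],[0,0,9,0,0,0],[0,0,12,0,0,0],[0,0,12,0,0,0],[0,0,12,0,0,0]]'
python3 -c "
from h import *
pl(.020,-.0005)"
```

```text
t: 6.87
eef_pos: [0.5255, 0.0301, 0.113]
tool_rot: [0.001, 0.3, 0.954, -0.002]
wrist_force: [-0.1, -3.5, -0.9]
gripper_width: 0.0208
shift mm [-0.4  0.8 11. ] | 11.0 rotvec [-0.2  0.1 -0.1] | 0.2
F [-0.1 -3.5 -0.9] 0.0208
```

```bash
python3 -m crank '[[0,0,3,0,0,0],[0,0,6,0,0,0],[0,0,9,0,0,0],[0,0,12,0,0,0],[0,0,12,0,0,0]]'
python3 -c "
from h import *
pl(.0,0)"
```

```text
t: 7.28
eef_pos: [0.5248, 0.0306, 0.1002]
tool_rot: [-0.0, 0.3, 0.954, -0.002]
wrist_force: [-1.7, -1.5, -2.0]
gripper_width: 0.0213
shift mm [-1.3  0.2 18.2] | 18.3 rotvec [-0.2  0.  -0. ] | 0.2
F [-1.7 -1.5 -2. ] 0.0213
```

```bash
python3 -m crank '[[0,0,3,0,0,0],[0,0,6,0,0,0],[0,0,9,0,0,0],[0,0,9,0,0,0]]'
python3 - <<'E'
from h import *
pl(.0,0)
p,d,K,T=grab('wrist');q,d2,K2,T2=grab('scene')
cv2.imwrite('pics/i.png',np.hstack([cv2.resize(p[40:300,130:390],(400,400)),cv2.resize(q[130:270,190:330],(400,400),interpolation=3)])[:,:,::-1])
E
```

```text
t: 7.62
eef_pos: [0.5254, 0.0307, 0.0916]
tool_rot: [0.0, 0.3, 0.954, -0.001]
wrist_force: [-0.7, -3.4, -2.5]
gripper_width: 0.0206
shift mm [-0.8 -0.2  9.6] | 9.7 rotvec [-0.1  0.1 -0. ] | 0.2
F [-0.7 -3.4 -2.5] 0.0206
```

View pics/i.png

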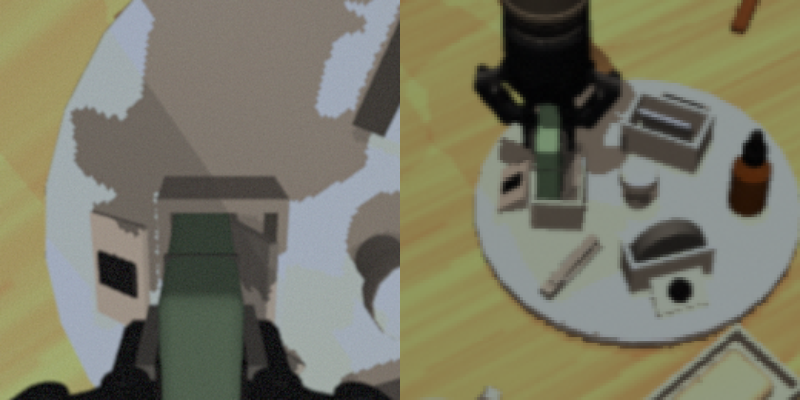

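The case is going down between the outer wall and the plate. The latch line is still at crop row 253, so nothing has slipped in the grip. I'll keep pressing to the floor.

```bash
python3 -m crank '[[0,0,3,0,0,0],[0,0,6,0,0,0],[0,0,8,0,0,0],[0,0,9.5,0,0,0],[0,0,9.5,0,0,0]]'
python3 -c "
from h import *
pl(.0,0)"
```

```text
t: 8.13
eef_pos: [0.5265, 0.0306, 0.0843]
tool_rot: [0.001, 0.3, 0.954, -0.001]
wrist_force: [-3.7, -3.1, 11.1]
gripper_width: 0.021
shift mm [ 0.1 -0.8  2.3] | 2.4 rotvec [-0.   0.1  0. ] | 0.1
F [-3.7 -3.1 11.1] 0.021
```

```bash
python3 -m crank '[[0,0,1,0,0,0],[0,0,2,0,0,0],[0,0,2,0,0,0]]'; python3 -m crank '[[0,0,1,0,0,0],[0,0,2,0,0,0],[0,0,2,0,0,0]]'
```

```text
t: 8.38
eef_pos: [0.5273, 0.0303, 0.0842]
tool_rot: [0.002, 0.3, 0.954, -0.0]
wrist_force: [-8.8, -4.3, 25.0]
gripper_width: 0.0205
t: 8.63
eef_pos: [0.5284, 0.0298, 0.0842]
tool_rot: [0.002, 0.3, 0.954, -0.0]
wrist_force: [-10.7, -5.6, 35.4]
gripper_width: 0.0209
```

```bash
python3 -m crank '[[0,0,-2,0,0,0],[0,0,-4,0,0,0],[0,0,-4,0,0,0]]'; python3 -m crank '[[0,0,0,0,0,0],[0,0,0,0,0,0],[0,0,0,0,0,0],[0,0,0,0,0,0],[0,0,0,0,0,0]]' 40
python3 -m crank '[[0,0,-10,0,0,0],[0,0,-30,0,0,0],[0,0,-60,0,0,0],[0,0,-100,0,0,0],[0,0,-120,0,0,0],[0,0,-120,0,0,0],[0,0,-120,0,0,0]]'
python3 - <<'E'
from h import *
p,d,K,T=grab('wrist');q,d2,K2,T2=grab('scene')
cv2.imwrite('pics/j.png',np.hstack([cv2.resize(p,(400,300)),cv2.resize(q[110:290,170:410],(400,300),interpolation=3)])[:,:,::-1])
for n,a,b,k,t in(('wrist',p,d,K,T),('scene',q,d2,K2,T2)):
    W=cloud(b,k,t);pi=a.astype(int);r=np.hypot(W[...,0]-.576,W[...,1]-.099)
    m=(pi[...,1]>pi[...,0]+6)&(pi[...,1]>pi[...,2]+3)&(r<.16)&(W[...,2]>.06)&(W[...,2]<.16)
    P=W[m]; t_=P[P[:,2]>.112]
    dz=np.median(W[(r<.155)&(abs(W[...,2]-.022)<.005)][:,2])
    rc=cv2.minAreaRect((t_[:,:2]*1000).astype(np.float32))
    print(n,m.sum(),'disc z',dz.round(4),'top z',np.median(t_[:,2]).round(4),np.percentile(t_[:,2],97).round(4),'rect',np.round(rc[0],1),np.round(rc[1],1),round(rc[2],1))
E
```

```text
t: 8.88
eef_pos: [0.5268, 0.0307, 0.0843]
tool_rot: [0.002, 0.3, 0.954, -0.0]
wrist_force: [-3.5, -2.9, 11.1]
gripper_width: 0.0208
t: 9.3
eef_pos: [0.526, 0.0314, 0.0827]
tool_rot: [0.001, 0.3, 0.954, -0.001]
wrist_force: [0.8, -0.4, -0.2]
gripper_width: 0.04
t: 9.88
eef_pos: [0.5268, 0.0313, 0.2047]
tool_rot: [0.002, 0.3, 0.954, 0.0]
wrist_force: [0.4, -0.6, -0.6]
gripper_width: 0.0401
wrist 2349 disc z 0.0225 top z 0.1223 0.1236 rect [579.9 101.3] [202.4  63.1] 53.4
scene 292 disc z 0.0229 top z 0.1222 0.1259 rect [529.6  29. ] [21.3 64.8] 55.5
```

View pics/j.png

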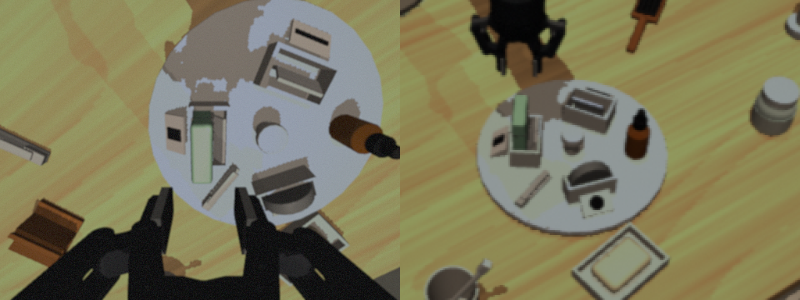

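The case stands in the rectangle slot, at (200,145) in the wrist half. Its top is at z = 0.122, about 100 mm above the disc, so the foot is home. Bottle, mirror and clipper are in place. I'll check the case is upright and hand in.

```bash
python3 - <<'E'
from h import *
p,d,K,T=grab('wrist');W=cloud(d,K,T);pi=p.astype(int)
m=(pi[...,1]>pi[...,0]+6)&(pi[...,1]>pi[...,2]+3)&(np.hypot(W[...,0]-.5272,W[...,1]-.0292)<.045)&(abs(W[...,2]-.122)<.006)
m=cv2.erode(m.astype(np.uint8),np.ones((3,3)))>0
S=W[m];c=S.mean(0);v=np.linalg.svd(S-c)[2][2];v*=np.sign(v[2]);print(m.sum(),c.round(4),'top tilt deg',np.degrees(np.arccos(v[2])).round(2),v.round(3))
rc=cv2.minAreaRect((S[:,:2]*1000).astype(np.float32));print(rc)
if np.degrees(np.arccos(v[2]))<4: env.hand_in();print('handed in',env.observe()['t'])
E
```

```text
1307 [0.5249 0.0299 0.1222] top tilt deg 0.87 [-0.003  0.015  1.   ]
((525.708740234375, 29.230541229248047), (19.70517921447754, 61.37798309326172), 54.885475158691406)
the job is handed in; nothing more can be done
the job is handed in; nothing more can be done
```

The floss case is in its own slot, the empty one with the upright-rectangle label, standing upright with the latch end up. I gripped it across its thickness on the stand, carried it over and pressed it down until it stopped hard at about 35 N. Then I let go, backed off about 120 mm above, and handed in. The robot clock read 9.9 s after the last move.

**Last checks:**
- **Height:** the top of the case was about 99.5 mm above the disc in both the wrist and scene cameras, so its foot is home to within about 1 mm.
- **Upright:** the top face was tilted 0.9°.
- **Position:** the wrist camera put the case about 1.5 mm from my slot estimate, with its yaw in line with the slot. The scene camera put it about 2 mm off the other way, which is about the calibration error.
- **Other things:** the last picture showed the turntable unturned, and the bottle, mirror and clipper in their places.

**One check disagreed:** the wrist camera's first outline of the case top picked up other pixels on the disc and came out 202 mm long. I redid it with a tighter mask, which gave sensible sizes.

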